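# Load an oblong blank into the clamping fixture

## Task

Load the oblong aluminium blank into the clamping fixture: swing the little gate right out of the way of the slot, slide the blank flat and lengthwise into the slot until it is fully home against the end stop, then swing the gate fully shut behind it and last fold the strap clamp all the way down onto it. Leave the square plate, the hammer, the oil bottle and the V-block where they are.

Things in the scene. Friction and masses are not known exactly. Their poses are not given: they have to be found in the camera images.
- blank: The oblong aluminium plate to load: 60 (its x) x 120 (its y) x 12 mm thick, lying flat, two small dark spots near its ends. Origin: centre of its underside, z up. Either end may go in first. About 0.24 kg.
- square_plate: Another aluminium plate, 90 x 90 x 12 mm, one large dark spot in the middle; too wide for the slot. Origin: centre of its underside. Leave it alone.
- jig: The clamping fixture, grey and dark steel, fixed to the bench, 116 mm wide. A straight slot runs along its y axis, 62 mm wide (x from -31 to +31 mm), the bench itself being its floor. The blank goes in at the open end, y = +65 mm, moving towards -y, up to the end stop face at y = -53 mm. Origin: on the bench, on the slot's centre line; z up.
- slot_mouth (a point): Centre of the open end of the slot, on the bench, at the fixture's (0, 65, 0) mm; axes as the fixture's. In the last 15 mm (y = 50 to 65) the slot's sides flare open to about 76 mm. From y = 50 mm inwards two lips cover the slot's edges (|x| > 22 mm), 14.5 mm clear beneath, tops 20.5 mm above the bench; the middle is open above.
- slot_home (a point): Where the origin of the blank lies when it is fully home, at the fixture's (0, 7, 0) mm; axes as the fixture's. The blank's back end is then at y = +67 mm, 2 mm outside the mouth.
- gate (a joint): Swing gate, about an upright pivot beside the mouth. 0 = shut, lying across the mouth; grows as it swings outwards (away from the stop), to 2.2 rad; at 1.57 it points along the fixture's +y, beyond that it leans away from the slot. It stays where it is left.
- gate_pin (a point): Top centre (60 mm above the bench) of the upright black pin on the gate's free end: 16 mm diameter, 45 mm tall, on a flat bar 12 mm wide lying 4 to 16 mm above the bench. The pin is 76 mm from the pivot.
- gate_pivot (a point): Pivot of the gate on the bench, at the fixture's (66, 75, 0) mm. Shut, the gate reaches from it along the fixture's -x and its inner face lies at y = +69 mm, 2 mm behind a blank that is home.
- clamp (a joint): Strap clamp, hinged about the fixture's x axis at the stop end. 0 = all the way down, its rubber foot on the blank; grows as it is raised, 1.57 = upright, to 1.9 rad leaning away. Stiff: it stays where it is left and takes about 4 N at its bar to move.
- clamp_bar (a point): Centre of the black cross bar at the clamp's free end: a round bar, 16 mm diameter, 70 mm long along the fixture's x, 115 mm from the hinge. The clamp's arm is 20 mm wide and 12 mm thick.
- clamp_hinge (a point): Hinge axis of the clamp, at the fixture's (0, -85, 45) mm, between two posts 60 mm high. Down, the arm points along the fixture's +y.
- hammer: A hammer, 260 mm long, lying on the bench. Bystander.
- oil_bottle: A dark round oil bottle, 56 mm diameter, 120 mm tall, upright. Bystander.
- v_block: A dark steel V-block, 60 x 70 x 50 mm. Bystander.

How it is judged (in metres and radians):
On the way, in this order (a step that is already met when the one before it is completed fails the run):
1. the gate is swung well open (beyond 1.3 rad) (value of joint gate above 1.3 rad), for 0.1 s.
2. the blank lies flat in the slot, within 10 mm of home (x of blank in the frame of jig between -0.004 and 0.004 m and y of blank in the frame of jig between -0.003 and 0.017 m and height (world z) of blank below 0.006 m and angle between blank's own z axis and vertical below 0.06 rad and angle between the y axis of blank and the y axis of jig, either way round below 0.06 rad), for 0.2 s.
3. the gate is shut behind it (within 0.10 rad) (value of joint gate below 0.1 rad), for 0.2 s.
4. the clamp is down on the blank (within 0.07 rad) (value of joint clamp below 0.07 rad), for 0.2 s.
At the end, for the whole second after the job is handed in: The blank lies flat at rest in the slot, within 4 mm of fully home and lined up with it; the gate is shut within 0.10 rad and the clamp down within 0.07 rad (x of blank in the frame of jig between -0.004 and 0.004 m and y of blank in the frame of jig between -0.003 and 0.011 m and height (world z) of blank below 0.006 m and angle between blank's own z axis and vertical below 0.06 rad and angle between the y axis of blank and the y axis of jig, either way round below 0.06 rad and value of joint gate below 0.1 rad and value of joint clamp below 0.07 rad and linear speed of blank below 0.01 m/s); the robot touches nothing.
It fails at once if the square plate is moved by more than 30 mm (distance of square_plate from where it was at the start of the episode above 0.03 m).
It fails at once if the hammer is moved by more than 30 mm (distance of hammer from where it was at the start of the episode above 0.03 m).
It fails at once if the oil bottle is moved by more than 30 mm (distance of oil_bottle from where it was at the start of the episode above 0.03 m).
It fails at once if the V-block is moved by more than 30 mm (distance of v_block from where it was at the start of the episode above 0.03 m).
It also fails if it takes over 72 s, if anything falls off the work surface, if the arm or the gripper's body presses on something with over 40 N, if the wrist force passes 120 N, or if a joint passes its speed limit or range.

## Robot

A 6-joint arm with a two-finger parallel gripper is mounted at the origin on the work surface. World frame = base frame: x ahead of the robot, y to its left, z up, the work surface at z = 0. Lengths are in mm, angles in rad, forces in N, time in s.
With the tool pointing down it reaches from about 275 to 825 mm from the base axis. Payload 5.2 kg.
Tool frame: the origin (TCP) lies midway between the tips of the shut fingers; the grasp point (between the pads) lies 19 mm behind it; z points along the fingers, y is the line along which they close (so a half turn about z gives the same grasp; the last joint's range is limited). The gripper opens to 93 mm and grips with 3 to 60 N. Pads are 15 mm wide; open, the fingers measure 128 mm over their backs; the gripper's body (75 mm by 188 mm) begins 65 mm behind the grasp point.
Start: joints at [1.031, 0.259, 1.535, -0, 1.348, -0.203], TCP at [181.736, 519.111, 183.053] pointing down, gripper open.
Joint ranges: [-3.14, 3.14], [-0.91, 2.08], [0.19, 2.58], [-1.22, 4.36], [0.22, 2.71], [-3.12, 3.12]. Speed limits (rad/s): [2.57, 2.57, 3.14, 3.14, 3.14, 3.14].

## Interface

Orientations are given as [roll, pitch, yaw] about the fixed x, y, z axes, in that order (R = Rz(yaw) Ry(pitch) Rx(roll)).
In Python, from plant import env gives the robot as it stands.
- The arm moves only by the shell command python3 -m jog 'ROWS'. ROWS is JSON, a list of rows, each a list of 7 numbers: the shift along the tool's x, y, z in m, then the turn, a rotation vector about the tool's x, y, z in rad, then the closure, from 0 (fully open) to 1 (shut). A call has 1 to 10 rows; each row is the pose to reach, as a shift and turn from the pose commanded when the call began, along the tool's axes at that moment; what a row does not reach only later rows make up. A row lasts 1/12 s, in which the tool goes at most 41.7 mm and 7.16 degrees, less where a joint would pass 70% of its speed; a pose out of reach is approached as far as the arm can. A call with a gripper value outside its range is refused whole. The fingers move at their own pace and stop on an object; the grip force is fixed at half the most. Time passes only in rows, so rows that repeat a pose let the fingers close. It gives the time, the measured TCP pose, the force, the opening and the grip force at its end, in the units of the state.
- env.state(): the state, without advancing time (a new reading comes with each control period).
- env.capture(name): name is "scene" or "side" or "wrist"; returns (picture, depth): 400x640x3 uint8, red, green, blue; 400x640 float32, mm along the optical axis (not along the pixel's ray), 0 where there is no reading.
- env.camera_model(name): a dict with "fov_y" (degrees; the focal length in pixels is half the picture's height over the tangent of half this angle, whatever the lens; pixels are square), "cx", "cy" (the principal point, pixels), "D" ([k1, k2, p1, p2, k3] as OpenCV has them; the pictures are not rectified), "eye" and "rotation" of the camera in the world. Camera axes: x right, y up, looking along -z (the intrinsics and any distortion apply to the point x, -y, -z); pixel columns grow to the right and rows downward; lengths in mm; the calibration is good to about 2 mm. A picture is of the moment at which its call begins: read the wrist's pose just before it. camera_model takes no time and is no camera call; for the wrist camera it gives the pose at the moment of the call.
- env.finish_job(): hands the job in; it is judged then, once.
Trained networks look in the newest picture that a camera, given by its name, has taken for a name from the list of things; names that differ only in an ending like _2 or _b are one class to them, and where a whole thing is asked for, a point or a joint stands for the part that bears it (a point fixed in the world has none). Each returns a list of dicts, best first, with "p" (0 to 1); they miss things now and then, are a little off and sometimes report something else, mostly with a low value. They report only what shows in the picture. A call takes as long as a camera call.
- env.recognise(camera, thing): "point" ([column, row] in pixels, amid what is visible of it).
- env.trace(camera, thing): "pixels" (400x640 bool, what is visible of it) and "point" ([column, row] in pixels, amid what is visible of it).
The state is a dict: "time": time; "joint_positions": joint angles; "qd": joint speeds; "tau": joint torques, N m; "tool_pos": TCP position; "tool_rot": TCP orientation; "force": force on the tool from outside, world axes, zero at the start; "ft_torque": the same for the moment, N m; "grip_width": opening from 0.0 (shut) to 1.0 (fully open); "finger_force": force on a finger pad.
Only numpy, scipy, OpenCV 4.12 (cv2) and the standard library are available. Lean on these libraries where they do the work, as an engineer would, in place of code of your own. Each camera call takes 0.05 s, during which the arm holds its last target. There are 200 camera calls.

## Working session

There is one attempt and no reset: what is moved stays moved. The work goes in short steps, Python scripts to look and compute and a shell command to move; the robot and the scene stay as the last step left them, time stands still between calls to the robot, and variables do not carry over. Pictures are saved under pics/ and viewed, at most 10 in all, crops included, and the job is handed in when it is done.

```bash
ls; mkdir -p pics
cat > h.py <<'E'
import numpy as np, cv2
from plant import env
def cap(n,save=None):
    m=env.camera_model(n); im,d=env.capture(n)
    if save: cv2.imwrite('pics/'+save,im[:,:,::-1])
    return m,im,d
def K(m):
    f=200/np.tan(np.radians(m['fov_y'])/2)
    return np.array([[f,0,m['cx']],[0,f,m['cy']],[0,0,1]])
def rays(m,px):
    u=cv2.undistortPoints(np.array(px,float).reshape(-1,1,2),K(m),np.array(m['D'],float)).reshape(-1,2)
    c=np.c_[u[:,0],-u[:,1],-np.ones(len(u))]
    return np.array(m['eye'],float), c@np.array(m['rotation'],float).T
def at_z(m,px,z):
    e,r=rays(m,px); return e+r*((z-e[2])/r[:,2])[:,None]
def at_d(m,px,d):
    e,r=rays(m,px); return e+r*np.array(d)[:,None]
def proj(m,P):
    R=np.array(m['rotation'],float); c=(np.array(P,float).reshape(-1,3)-np.array(m['eye']))@R
    c=c*[1,-1,-1]
    return cv2.projectPoints(c,np.zeros(3),np.zeros(3),K(m),np.array(m['D'],float))[0].reshape(-1,2)
def cloud(m,d,mask):
    v,u=np.nonzero(mask&(d>0)); return at_d(m,np.c_[u,v],d[v,u])
E
python3 - <<'E'
from h import *
print(env.state())
ims=[]
for n in ['scene','side']:
    m,im,d=cap(n); print(n,{k:np.round(v,3).tolist() for k,v in m.items()}); ims.append(im)
    for t in ['blank','square_plate','jig','gate_pin','clamp_bar','gate','clamp','hammer','oil_bottle','v_block']:
        r=env.trace(n,t)
        if r:
            c=cloud(m,d,r[0]['pixels'])
            print(t,[(round(x['p'],2),np.round(x['point']).tolist()) for x in r[:2]],np.round(np.median(c,0)) if len(c) else None, np.round(np.percentile(c,98,axis=0)) if len(c) else None,np.round(np.percentile(c,2,axis=0)) if len(c) else None)
        else: print(t,None)
cv2.imwrite('pics/a.png',cv2.resize(np.vstack(ims)[:,:,::-1],(480*1,600)))
cv2.imwrite('pics/scene.png',ims[0][:,:,::-1]);cv2.imwrite('pics/side.png',ims[1][:,:,::-1])
E
```

```text
pics
{'time': 0.0, 'joint_positions': array([ 1.03119866e+00,  2.59340182e-01,  1.53606958e+00, -8.25884989e-06,
        1.34801354e+00, -2.02790617e-01]), 'qd': array([-9.13325216e-04,  1.40031469e-03, -2.07636493e-04, -2.17816076e-05,
       -2.74677378e-03,  8.50041967e-05]), 'tau': array([ 1.75471912e-03, -4.37306499e+01, -2.84005058e+01,  7.18943984e-02,
        4.14121128e-02, -1.40782358e-04]), 'tool_pos': array([181.41635532, 518.57024162, 182.22471608]), 'tool_rot': array([-3.13979789e+00, -3.60813312e-04,  2.80478711e+00]), 'force': array([-0.43044969, -0.01554589, -0.0900714 ]), 'ft_torque': array([-0.00464985,  0.0408528 , -0.02061941]), 'finger_force': 0.0, 'grip_width': 0.9980125172050422}
scene {'fov_y': 55.056, 'cx': 316.293, 'cy': 203.942, 'D': [-0.094, 0.0, 0.0, 0.0, 0.0], 'eye': [1244.609, 263.301, 764.488], 'rotation': [0.831, 0.016, 1.968]}Traceback (most recent call last):
  File "<stdin>", line 9, in <module>
  File "h.py", line 23, in cloud
    v,u=np.nonzero(mask&(d>0)); return at_d(m,np.c_[u,v],d[v,u])
                                       ~~~~^^^^^^^^^^^^^^^^^^^^^
  File "h.py", line 17, in at_d
    e,r=rays(m,px); return e+r*np.array(d)[:,None]
                           ~^~~~~~~~~~~~~~~~~~~~~~
ValueError: operands could not be broadcast together with shapes (3,) (1154,1154)
```

```bash
python3 - <<'E'
s=open('h.py').read()
s=s.replace("np.array(m['rotation'],float)","Rm(m)").replace("def K(m)","def Rm(m):\n    return Rotation.from_euler('xyz',m['rotation']).as_matrix()\ndef K(m)").replace("import numpy as np, cv2","import numpy as np, cv2\nfrom scipy.spatial.transform import Rotation")
open('h.py','w').write(s)
E
python3 - <<'E'
from h import *
ims=[]
for n in ['scene','side']:
    m,im,d=cap(n); print(n,{k:np.round(v,3).tolist() for k,v in m.items()}); ims.append(im)
    for t in ['blank','square_plate','jig','gate_pin','clamp_bar','gate','clamp','hammer','oil_bottle','v_block']:
        r=env.trace(n,t)
        if r:
            c=cloud(m,d,r[0]['pixels'])
            print(t,[(round(x['p'],2),np.round(x['point']).tolist()) for x in r[:2]],np.round(np.median(c,0)) if len(c) else None, np.round(np.percentile(c,98,axis=0)) if len(c) else None,np.round(np.percentile(c,2,axis=0)) if len(c) else None)
        else: print(t,None)
cv2.imwrite('pics/scene.png',ims[0][:,:,::-1]);cv2.imwrite('pics/side.png',ims[1][:,:,::-1])
E
```

```text
scene {'fov_y': 55.056, 'cx': 316.293, 'cy': 203.942, 'D': [-0.094, 0.0, 0.0, 0.0, 0.0], 'eye': [1244.609, 263.301, 764.488], 'rotation': [0.831, 0.016, 1.968]}
blank [(0.88, [438.0, 275.0])] [622. 306.  11.] [658. 364.  14.] [581. 247.   1.]
square_plate [(0.6, [442.0, 222.0])] [431. 285.  12.] [474. 332.  15.] [378. 235.   4.]
jig [(0.88, [271.0, 193.0])] [ 514. -192.   22.] [589. -60. 166.] [ 448. -254.    2.]
gate_pin [(0.67, [310.0, 210.0])] [521. -69.  18.] [589. -56.  61.] [504. -85.   7.]
clamp_bar [(0.67, [257.0, 161.0]), (0.21, [268.0, 194.0])] [ 506. -239.  129.] [ 533. -211.  169.] [ 431. -284.   54.]
gate [(0.79, [310.0, 209.0]), (0.51, [270.0, 194.0])] [521. -68.  18.] [579. -56.  61.] [507. -82.   7.]
clamp [(0.57, [257.0, 164.0])] [ 506. -240.  128.] [ 533. -212.  168.] [ 403. -327.    6.]
hammer [(0.71, [338.0, 302.0]), (0.66, [258.0, 163.0])] [784. 109.  23.] [820. 201.  28.] [742. -48.   7.]
oil_bottle [(0.87, [242.0, 156.0])] [ 413. -343.   67.] [ 422. -324.  121.] [ 386. -368.    3.]
v_block [(0.56, [199.0, 239.0]), (0.47, [443.0, 223.0])] [ 756. -282.   38.] [ 7
[... 498 characters left out ...]
te_pin [(0.62, [308.0, 234.0])] [526. -70.  17.] [572. -55.  61.] [500. -85.  -2.]
clamp_bar [(0.59, [348.0, 247.0])] [ 495. -245.  144.] [ 578. -172.  170.] [ 463. -254.    3.]
gate [(0.64, [419.0, 233.0]), (0.6, [313.0, 227.0])] [ 726. -292.   39.] [ 778. -254.   53.] [ 702. -328.   -0.]
clamp [(0.78, [350.0, 251.0]), (0.7, [254.0, 148.0])] [ 494. -245.  150.] [ 530. -209.  170.] [ 463. -254.   51.]
hammer [(0.71, [333.0, 159.0])] [772.  96.  23.] [812. 200.  30.] [732. -53.   2.]
oil_bottle [(0.87, [350.0, 324.0]), (0.16, [337.0, 256.0])] [ 380. -357.   80.] [ 416. -325.  122.] [ 364. -375.    5.]
v_block [(0.91, [418.0, 234.0])] [ 727. -292.   42.] [ 770. -252.   53.] [ 703. -328.    5.]
```

View pics/scene.png

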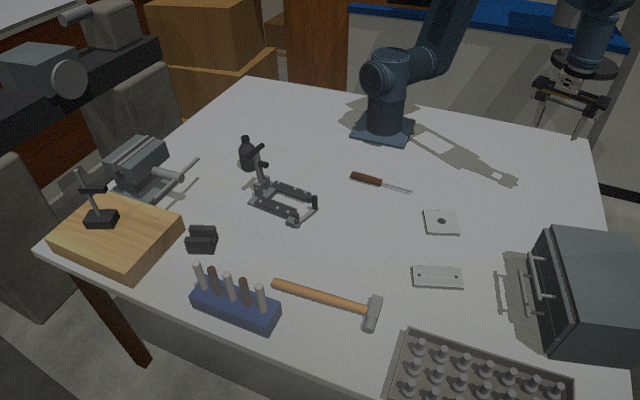

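View pics/side.png

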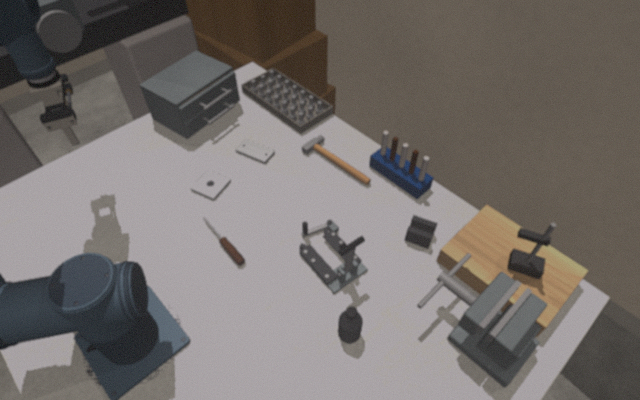

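```bash
cat >> h.py <<'E'
def goto(x,y,z,yaw):
    """row (m, rad) from measured pose to a tool-down world pose"""
    s=env.state(); R=Rotation.from_euler('xyz',s['tool_rot']); T=Rotation.from_euler('xyz',[np.pi,0,yaw])
    d=R.inv().apply(np.array([x,y,z])-s['tool_pos'])/1000; w=(R.inv()*T).as_rotvec()
    print('row',np.round(d,4).tolist(),np.round(w,4).tolist(),'rows>=',int(np.ceil(max(np.linalg.norm(d)/.0417,np.degrees(np.linalg.norm(w))/7.16))))
E
python3 - <<'E'
from h import *
m=env.camera_model('wrist'); s=env.state(); R=Rotation.from_euler('xyz',s['tool_rot'])
print(m['fov_y'],m['cx'],m['cy'],m['D'], R.inv().apply(np.array(m['eye'])-s['tool_pos']), (R.inv()*Rotation.from_matrix(Rm(m))).as_matrix().round(3))
for yaw in (np.pi/2,-np.pi/2,2.8,np.pi,0): print(yaw); goto(540,300,330,yaw)
print(s['joint_positions'])
E
```

```text
60.22229496964603 321.8239852241839 201.18872181042636 [-0.05111414  0.          0.          0.          0.        ] [  79.10740237    0.59038599 -201.80541502] [[-0.     0.959  0.285]
 [ 1.     0.001 -0.001]
 [-0.001  0.285 -0.959]]
1.5707963267948966
row [-0.4105, -0.0884, -0.1469] [-0.0, 0.0, 1.234] rows>= 11
-1.5707963267948966
row [-0.4105, -0.0884, -0.1469] [-0.0, -0.0, -1.9076] rows>= 16
2.8
row [-0.4105, -0.0884, -0.1469] [-0.0, -0.0, 0.0048] rows>= 11
3.141592653589793
row [-0.4105, -0.0884, -0.1469] [-0.0, -0.0, -0.3368] rows>= 11
0
row [-0.4105, -0.0884, -0.1469] [-0.0, 0.0, 2.8048] rows>= 23
[ 1.03120671e+00  2.58602453e-01  1.53499894e+00 -4.91355998e-06
  1.34801696e+00 -2.02820801e-01]
```

Run:
```python
from h import *
m,im,d=cap('scene')
for p in [(550,235),(545,330),(530,290),(370,180),(400,190),(415,335)]: print(p,at_d(m,[p],[d[p[1],p[0]]]).round())
goto(600,300,250,np.pi/2)
```

```text
(550, 235) [[514. 523. 137.]]
(545, 330) [[706. 545.  45.]]
(530, 290) [[570. 527.   1.]]
(370, 180) [[332.  47.  19.]]
(400, 190) [[322. 142.   0.]]
(415, 335) [[795. 289.  14.]]
row [-0.4672, -0.0686, -0.0669] [0.0, 0.0, 1.234] rows>= 12
```

```bash
python3 -m jog '[[-0.2,-0.044,-0.15,0,0,0.5],[-0.2,-0.044,-0.15,0,0,0.5],[-0.2,-0.044,-0.15,0,0,0.5],[-0.2,-0.044,-0.15,0,0,0.6],[-0.2,-0.044,-0.15,0,0,0.7],[-0.41,-0.088,-0.147,0,0,1.234],[-0.41,-0.088,-0.147,0,0,1.234],[-0.41,-0.088,-0.147,0,0,1.234],[-0.41,-0.088,-0.147,0,0,1.234],[-0.41,-0.088,-0.147,0,0,1.234]]'; python3 -c "
from h import *
goto(600,300,230,np.pi/2)"
```

```text
row [-0.4672, -0.0686, -0.0469] [0.0, 0.0, 1.234] rows>= 12schema error: expected 7 numbers
```

```bash
python3 -m jog '[[-0.2,-0.044,-0.15,0,0,0.5,0],[-0.2,-0.044,-0.15,0,0,0.5,0],[-0.2,-0.044,-0.15,0,0,0.5,0],[-0.2,-0.044,-0.15,0,0,0.6,0],[-0.2,-0.044,-0.15,0,0,0.7,0],[-0.41,-0.088,-0.147,0,0,1.234,0],[-0.41,-0.088,-0.147,0,0,1.234,0],[-0.41,-0.088,-0.147,0,0,1.234,0],[-0.41,-0.088,-0.147,0,0,1.234,0],[-0.41,-0.088,-0.147,0,0,1.234,0]]'; python3 -c "
from h import *
goto(600,300,230,np.pi/2)"
```

```text
time: 2.08
tool_pos: [503.6, 321.9, 326.3]
tool_rot: [3.141, -0.0, 1.565]
force: [1.1, 0.9, 0.1]
grip_width: 0.998
finger_force: 0.0
row [-0.0213, 0.0965, 0.0963] [0.0003, -0.0002, -0.0063] rows>= 4
```

```bash
python3 -m jog '[[-0.021,0.096,0.096,0,0,0.006,0],[-0.021,0.096,0.096,0,0,0.006,0],[-0.021,0.096,0.096,0,0,0.006,0],[-0.021,0.096,0.096,0,0,0.006,0],[-0.021,0.096,0.096,0,0,0.006,0]]'
cat >> h.py <<'E'
def rect(m,d,mask,z):
    """min-area rectangle of a mask projected on height z"""
    mask=cv2.morphologyEx(mask.astype(np.uint8),cv2.MORPH_OPEN,np.ones((3,3)))
    c=max(cv2.findContours(mask,cv2.RETR_EXTERNAL,cv2.CHAIN_APPROX_NONE)[0],key=cv2.contourArea).reshape(-1,2)
    return cv2.minAreaRect(at_z(m,c,z)[:,:2].astype(np.float32))
E
python3 - <<'E'
from h import *
m,im,d=cap('wrist','w1.png'); r=env.trace('wrist','blank')
for x in r[:2]:
    print(x['p'],x['point'],rect(m,d,x['pixels'],12)); c=cloud(m,d,x['pixels']); print(np.median(c,0),c.std(0))
print(env.state()['tool_pos'],env.state()['tool_rot'])
goto(530,-60,330,np.pi/2)
E
```

```text
time: 2.5
tool_pos: [598.2, 300.4, 224.9]
tool_rot: [-3.134, 0.003, 1.562]
force: [-0.4, 0.7, -0.2]
grip_width: 0.997
finger_force: 0.0
0.76 [338.0, 157.9] ((618.2327880859375, 307.8157958984375), (59.84152603149414, 120.61405181884766), 17.03368377685547)
[617.8193307  311.3337099   12.13622839] [19.02107701 33.36124501  1.00277174]
[597.68725874 302.57351627 230.2677509 ] [-3.14084143e+00 -2.45909867e-04  1.56464498e+00]
row [-0.363, -0.0655, -0.0998] [-0.0008, -0.0002, -0.0062] rows>= 10
```

View pics/w1.png

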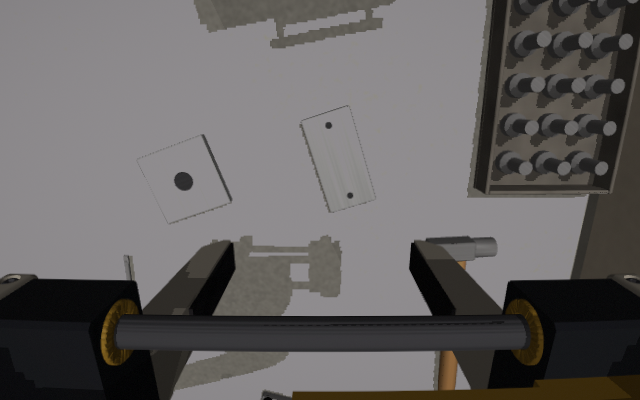

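```bash
python3 -m jog '[[-0.25,-0.04,-0.07,0,0,0,0],[-0.47,-0.075,-0.07,0,0,0,0],[-0.47,-0.075,-0.07,0,0,0,0],[-0.47,-0.075,-0.07,0,0,0,0],[-0.47,-0.075,-0.07,0,0,0,0],[-0.47,-0.075,-0.07,0,0,0,0],[-0.47,-0.075,-0.07,0,0,0,0],[-0.47,-0.075,-0.07,0,0,0,0],[-0.47,-0.075,-0.07,0,0,0,0],[-0.47,-0.075,-0.07,0,0,0,0]]';python3 -m jog '[[-0.06,0,0,0,0,0,0],[-0.06,0,0,0,0,0,0],[-0.06,0,0,0,0,0,0],[-0.06,0,0,0,0,0,0]]'
python3 - <<'E'
from h import *
m,im,d=cap('wrist','w2.png')
import pickle; pickle.dump((m,im,d),open('w2.pkl','wb'))
for t in ['jig','gate','gate_pin','clamp_bar','clamp']:
  for x in env.trace('wrist',t)[:2]:
    c=cloud(m,d,x['pixels']); print(t,x['p'],x['point'],np.median(c,0).round(1),c.min(0).round(),c.max(0).round())
print(env.state()['tool_pos'],env.state()['tool_rot'])
E
```

```text
time: 3.43
tool_pos: [530.1, -104.1, 295.1]
tool_rot: [3.136, 0.002, 1.567]
force: [0.3, -0.5, 0.2]
grip_width: 1.002
finger_force: 0.0
time: 3.77
tool_pos: [530.4, -163.5, 293.7]
tool_rot: [3.138, 0.001, 1.564]
force: [-0.5, 0.1, 0.9]
grip_width: 1.002
finger_force: 0.0
jig 0.94 [304.0, 187.0] [ 507.4 -191.3   20.9] [ 439. -307.   -2.] [593. -56. 170.]
gate 0.94 [322.5, 89.7] [535.4 -70.5  16.2] [499. -88.  -2.] [583. -52.  62.]
gate_pin 0.95 [324.1, 88.7] [535.5 -70.5  16.1] [500. -87.  -1.] [586. -52.  62.]
clamp_bar 0.69 [294.1, 250.9] [ 499.5 -238.4  162.1] [ 429. -340.   -2.] [ 532. -209.  170.]
clamp 0.91 [295.8, 253.2] [ 499.5 -238.3  162.4] [ 429. -337.   -2.] [ 534. -209.  170.]
[ 530.59661346 -162.31125315  291.75234054] [3.14090856e+00 1.30591039e-04 1.56710335e+00]
```

View pics/w2.png

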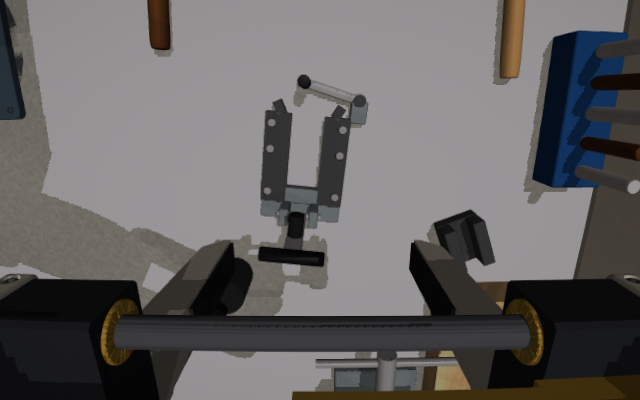

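Run:
```python
from h import *
import pickle
m,im,d=pickle.load(open('w2.pkl','rb'))
v,u=np.mgrid[70:270,220:400]; px=np.c_[u.ravel(),v.ravel()]
P=at_d(m,px,d[v,u].ravel()); z=P[:,2].reshape(u.shape)
mask=((z>16)&(z<25)).astype(np.uint8)
mask=cv2.morphologyEx(mask,cv2.MORPH_OPEN,np.ones((5,5)))
n,l,st,ce=cv2.connectedComponentsWithStats(mask)
for i in range(1,n):
    if st[i,4]<200: continue
    c=max(cv2.findContours((l==i).astype(np.uint8),cv2.RETR_EXTERNAL,cv2.CHAIN_APPROX_NONE)[0],key=cv2.contourArea).reshape(-1,2)+[220,70]
    print(st[i],ce[i]+[220,70],cv2.minAreaRect(at_z(m,c,20.5)[:,:2].astype(np.float32)), P.reshape(*u.shape,3)[l==i].mean(0))
# pin
b=(z>50)&(v<110)&(u<330); print('pin',P.reshape(*u.shape,3)[b].mean(0), b.sum())
b=(z>50)&(v<120)&(u>330); print('pivot?',P.reshape(*u.shape,3)[b].mean(0), b.sum(), z[20:40,130:150].max())
b=(z>155)&(v>240); q=P.reshape(*u.shape,3)[b]; print('bar',q.mean(0),q.max(0),q.min(0)); 
hs=cv2.applyColorMap(np.clip(z*4,0,255).astype(np.uint8),cv2.COLORMAP_JET)
cv2.imwrite('pics/c2.png',np.hstack([cv2.resize(im[70:270,220:400,::-1],None,fx=2.2,fy=2.2,interpolation=2),cv2.resize(hs,None,fx=2.2,fy=2.2,interpolation=0)]))
```

```text
[  40   30  107  107 5310] [306.02109228 157.15499058] ((517.4498291015625, -155.9835968017578), (146.09022521972656, 135.9517059326172), 83.66820526123047) [ 509.77059948 -161.76346243   20.67044521]
pin [511.63126654 -64.20890249  98.56995678] 146
pivot? [530.80898986 -83.40608655 495.37294095] 9 495.37294094819356
bar [ 494.41292641 -215.20979761  220.71128709] [533.07889194 -83.40608655 495.37294095] [ 463.64813544 -255.34065519  155.49743068]
```

View pics/c2.png

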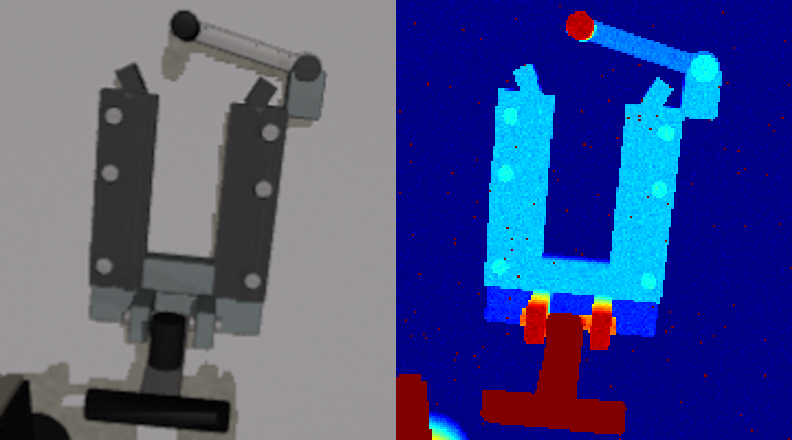

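```bash
cat > jig.py <<'E'
from h import *
from scipy.optimize import least_squares
def jigfit(m,d,g0):
    """g0: rough [x,y,th]; th = angle of the jig's y axis from world y. Fits lip inner edges (x=+-22) and front edge (y=50)."""
    def tow(g,p):
        c,s=np.cos(g[2]),np.sin(g[2]); p=np.atleast_2d(p); return np.c_[g[0]+c*p[:,0]-s*p[:,1],g[1]+s*p[:,0]+c*p[:,1]]
    g=np.array(g0,float)
    for it in range(4):
        res=[]
        def edge(p0,dr,lo,hi):  # step of lip->bench along dr from p0; returns offset
            t=np.arange(lo,hi,.25); W=tow(g,np.array(p0)+t[:,None]*np.array(dr)); px=proj(m,np.c_[W,np.full(len(t),20.5)])
            dd=d[np.clip(np.round(px[:,1]).astype(int),0,399),np.clip(np.round(px[:,0]).astype(int),0,639)]
            z=at_d(m,px,dd)[:,2]; on=(z>17)&(z<25)
            k=np.cumsum(np.where(on,1,-1)); return t[np.argmax(k)] 
        rows=[]
        for y in np.arange(-40,44,3.): 
            for s in (1,-1):
                o=edge([s*22,y],[-s,0],-8,8); 
                if abs(o)<7: rows.append(([s*(22-o),y],0,s*22))
        for x in list(np.arange(28,32,1.))+list(np.arange(48,55,1.)):
            for s in (1,-1):
                o=edge([s*x,50],[0,1],-8,8)
                if abs(o)<7: rows.append(([s*x,50+o],1,50))
        pts=tow(g,np.array([r[0] for r in rows]));ax=np.array([r[1] for r in rows]);tv=np.array([r[2] for r in rows])
        def f(h):
            q=pts-h[:2]; c,s=np.cos(h[2]),np.sin(h[2]); L=np.c_[c*q[:,0]+s*q[:,1],-s*q[:,0]+c*q[:,1]]
            return L[np.arange(len(L)),ax]-tv
        r=least_squares(f,g,loss='soft_l1'); g=r.x
    e=f(g); print('jig fit',g.round(4),'n',len(e),'res x+',e[(tv==22)].mean().round(2),'x-',e[tv==-22].mean().round(2),'y',e[ax==1].mean().round(2),'std',e.std().round(2))
    return g
def J(g,p):
    c,s=np.cos(g[2]),np.sin(g[2]); p=np.array(p,float); return np.r_[g[0]+c*p[0]-s*p[1],g[1]+s*p[0]+c*p[1],p[2]]
E
python3 - <<'E'
from jig import *
import pickle
m,im,d=pickle.load(open('w2.pkl','rb'))
# rough
a=at_z(m,[[360,101],[302,190]],20.5); print(a)
g=None
for t in (-.15,-.1,-.05,0,.05):
    g=jigfit(m,d,[513,-155,t])
piv=J(g,[66,75,0]); print('pivot',piv)
pp=at_z(m,[[304,80.5]],60)[0]; print('pin px',pp, np.hypot(*(pp-piv)[:2]), 'gate angle', )
q=pp-piv; c,s=np.cos(g[2]),np.sin(g[2]); lx,ly=c*q[0]+s*q[1],-s*q[0]+c*q[1]; print(np.arctan2(ly,-lx), J(g,[0,-85,45]), J(g,[0,-85,160]))
E
```

```text
[[ 583.10662648  -86.2003865    20.5       ]
 [ 503.27977709 -207.84592634   20.5       ]]
jig fit [ 5.079337e+02 -1.527288e+02 -1.130000e-01] n 78 res x+ -0.01 x- 0.01 y 0.06 std 0.45
jig fit [ 5.079632e+02 -1.526937e+02 -1.139000e-01] n 78 res x+ 0.07 x- -0.02 y 0.06 std 0.56
jig fit [ 5.079579e+02 -1.526918e+02 -1.141000e-01] n 78 res x+ 0.06 x- -0.01 y 0.06 std 0.56
jig fit [ 5.079350e+02 -1.527278e+02 -1.130000e-01] n 78 res x+ -0.01 x- 0.01 y 0.06 std 0.46
jig fit [ 5.079588e+02 -1.526924e+02 -1.141000e-01] n 78 res x+ 0.06 x- -0.01 y 0.06 std 0.56
pivot [582.06527605 -85.69070642   0.        ]
pin px [511.03244368 -61.69166279  60.        ] 74.97744573852722 gate angle
0.21176663196214787 [ 498.28543848 -237.14016604   45.        ] [ 498.28543848 -237.14016604  160.        ]
```

```bash
cat >> jig.py <<'E'
G=np.array([507.95,-152.7,-0.1135])
def pin(phi,r=76): return J(G,[66-r*np.cos(phi),75+r*np.sin(phi),0])
def pinyaw(phi): return np.pi-phi+G[2]
E
python3 - <<'E'
from jig import *
p=pin(.2118); print(p)
goto(p[0],p[1],95,pinyaw(.2118))
E
```

```text
[510.00540527 -61.36841979   0.        ]
row [0.1009, -0.0211, 0.1967] [0.0005, 0.0005, -1.2492] rows>= 10
```

```bash
python3 -m jog '[[0.04,-0.01,0,0,0,-0.12,0.3],[0.08,-0.02,0.01,0,0,-0.25,0.55],[0.101,-0.021,0.04,0,0,-0.37,0.55],[0.101,-0.021,0.08,0,0,-0.5,0.55],[0.101,-0.021,0.12,0,0,-0.62,0.55],[0.101,-0.021,0.16,0,0,-0.75,0.55],[0.101,-0.021,0.196,0,0,-0.87,0.55],[0.101,-0.021,0.196,0,0,-0.99,0.55],[0.101,-0.021,0.196,0,0,-1.11,0.55],[0.101,-0.021,0.196,0,0,-1.249,0.55]]'; python3 -m jog '[[0,0,0,0,0,-0.02,0.55],[0,0,0,0,0,-0.02,0.55]]'
python3 - <<'E'
from jig import *
m,im,d=cap('wrist','w3.png'); print(env.recognise('wrist','gate_pin')[:2]); 
p=pin(.2118); print(proj(m,[p[0],p[1],60]),env.state()['tool_pos'])
v,u=np.mgrid[0:400,0:640]; P=at_d(m,np.c_[u.ravel(),v.ravel()],d.ravel()); b=(P[:,2]>52)&(P[:,2]<66)&(np.hypot(*(P[:,:2]-p[:2]).T)<25)
print(b.sum(),P[b].mean(0),P[b].min(0),P[b].max(0))
goto(p[0],p[1],30,pinyaw(.2118))
E
```

```text
time: 4.9
tool_pos: [509.4, -61.7, 94.2]
tool_rot: [3.142, -0.002, 2.807]
force: [0.5, 0.2, -0.9]
grip_width: 0.453
finger_force: 0.0
time: 5.07
tool_pos: [510.1, -62.2, 95.3]
tool_rot: [3.142, 0.0, 2.819]
force: [1.0, -0.5, 0.6]
grip_width: 0.45
finger_force: 0.0
[{'point': [322.2, 221.0], 'p': 0.83}]
[[321.77090795 212.25101841]] [510.17648914 -62.43447342  95.45848884]
390 [508.93363401 -62.10954908  59.39943311] [502.21833961 -70.07982388  52.07318363] [517.6402409  -54.74163619  62.10397455]
row [0.0005, 0.001, 0.0655] [0.0, 0.0004, 0.001] rows>= 2
```

View pics/w3.png

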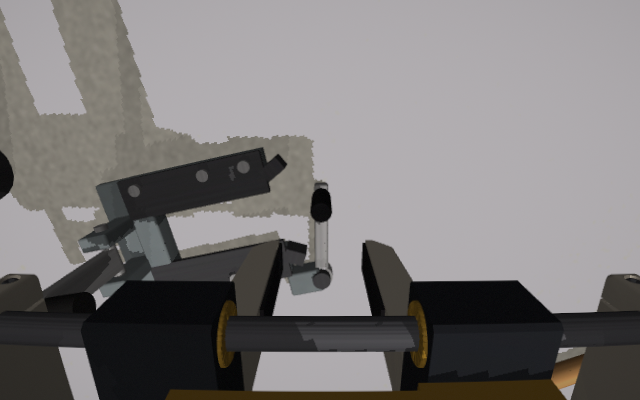

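```bash
python3 -m jog '[[0.001,0.001,0.033,0,0,0,0.55],[0.001,0.001,0.065,0,0,0,0.55],[0.001,0.001,0.065,0,0,0,0.55],[0.001,0.001,0.065,0,0,0,1],[0.001,0.001,0.065,0,0,0,1],[0.001,0.001,0.065,0,0,0,1],[0.001,0.001,0.065,0,0,0,1],[0.001,0.001,0.065,0,0,0,1]]'
python3 - <<'E'
from jig import *
s=env.state(); R=Rotation.from_euler('xyz',s['tool_rot']); p0=pin(.2118)
for phi in np.linspace(.2118,1.8,14)[1:]:
    d=R.inv().apply(pin(phi)-p0)/1000; print(round(phi,3),np.round(d,4).tolist(),round(phi-.2118,3))
E
```

```text
time: 5.83
tool_pos: [510.4, -61.9, 31.6]
tool_rot: [-3.142, 0.003, 2.82]
force: [0.3, 0.0, -0.1]
grip_width: 0.142
finger_force: 0.0
0.334 [-0.0006, 0.0093, 0.0] 0.122
0.456 [-0.0023, 0.0184, 0.0] 0.244
0.578 [-0.0051, 0.0272, 0.0] 0.367
0.7 [-0.009, 0.0356, 0.0] 0.489
0.823 [-0.0139, 0.0435, 0.0] 0.611
0.945 [-0.0197, 0.0508, 0.0001] 0.733
1.067 [-0.0263, 0.0573, 0.0001] 0.855
1.189 [-0.0337, 0.0629, 0.0001] 0.977
1.311 [-0.0417, 0.0676, 0.0001] 1.1
1.433 [-0.0502, 0.0713, 0.0001] 1.222
1.556 [-0.0591, 0.0739, 0.0002] 1.344
1.678 [-0.0683, 0.0754, 0.0002] 1.466
1.8 [-0.0776, 0.0757, 0.0002] 1.588
```

```bash
python3 -m jog '[[0,0,0,0,0,0,1],[0,0,0,0,0,0,1]]'
```

```text
time: 6.0
tool_pos: [509.7, -61.7, 30.8]
tool_rot: [-3.142, 0.001, 2.82]
force: [-0.2, 0.8, -0.3]
grip_width: 0.021
finger_force: 0.0
```

Run:
```python
from jig import *
m,im,d=cap('wrist','w4.png'); print(env.recognise('wrist','gate_pin')[:2]);
M,IM,D=cap('scene'); r=env.trace('scene','gate_pin'); c=cloud(M,D,r[0]['pixels']); print(r[0]['p'],r[0]['point'],c[c[:,2]>50].mean(0))
print(proj(M,pin(.2118)+[0,0,60]))
cv2.imwrite('pics/w4.png',np.hstack([im[150:400,150:500,::-1],cv2.resize(IM[140:260,230:370,::-1],None,fx=2.5,fy=2.5)[:250]]))
```

```text
[]
0.5 [308.9, 208.8] [513.18437456 -60.96483139  55.32503104]
[[315.00173881 196.61685232]]
```

View pics/w4.png

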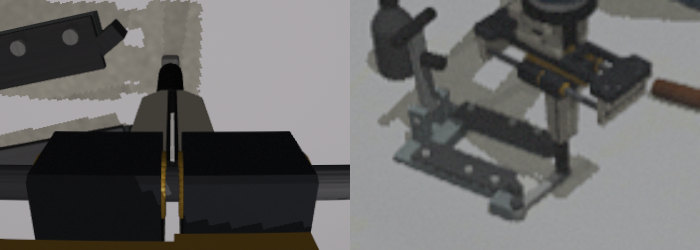

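Run:
```python
from jig import *
m,im,d=cap('wrist'); s=env.state(); t=s['tool_pos']; print(t, s['joint_positions'].round(3))
for z in (31,60,100): print(z,proj(m,[t[0],t[1],z]))
for p in [(320,218),(320,222),(320,226),(320,230),(320,235),(320,240),(310,250),(335,250),(310,270),(335,270),(320,207),(322,260)]: print(p,at_d(m,[p],[d[p[1],p[0]]]).round(1))
```

```text
[509.36029879 -61.52845997  30.21844843] [-0.338  0.351  1.821 -0.     0.969 -1.587]
31 [[320.69882075 230.95476054]]
60 [[320.57825321 250.51573641]]
100 [[320.34013124 289.29986659]]
(320, 218) [[502.7 -59.8  26.1]]
(320, 222) [[502.6 -59.7  33.9]]
(320, 226) [[502.7 -59.7  40.6]]
(320, 230) [[502.7 -59.7  47. ]]
(320, 235) [[503.1 -59.8  53.7]]
(320, 240) [[503.4 -59.9  60.1]]
(310, 250) [[499.6 -63.6  78.1]]
(335, 250) [[503.7 -52.2  77.5]]
(310, 270) [[499.6 -62.9  99. ]]
(335, 270) [[503.1 -52.8  98.9]]
(320, 207) [[500.7 -59.2   9.6]]
(322, 260) [[503.7 -58.9  84.2]]
```

Run:
```python
from jig import *
m,im,d=cap('wrist'); t=env.state()['tool_pos']
v,u=np.mgrid[225:300,280:365]; P=at_d(m,np.c_[u.ravel(),v.ravel()],d[v,u].ravel()).reshape(*u.shape,3)
L=(P-t)  # tool coords
R=Rotation.from_euler('xyz',env.state()['tool_rot']); L=R.inv().apply(L.reshape(-1,3)).reshape(P.shape)
for r in range(0,75,5): print(r+225,[tuple(L[r,c].round(0).astype(int).tolist()) for c in (15,22,30,36,40,44,50,58,65)])
for n in ('scene','side'):
    M,I,D=cap(n); v,u=np.mgrid[0:400,0:640]; Q=at_d(M,np.c_[u.ravel(),v.ravel()],D.ravel()); b=(np.hypot(*(Q[:,:2]-t[:2]).T)<22)&(Q[:,2]>20)
    q=R.inv().apply(Q[b]-t); col=I.reshape(-1,3)[b].mean(1); 
    for lo in range(-70,15,6):
        k=(q[:,2]>lo)&(q[:,2]<=lo+6); print(n,lo,k.sum(),q[k][:,:2].mean(0).round(1) if k.any() else '',col[k].mean().round() if k.any() else '')
```

```text
225 [(-8, -18, 30), (-7, -13, 29), (4, -7, -1), (6, -3, -7), (7, 0, -9), (6, 2, -6), (4, 6, 0), (-7, 12, 30), (-8, 17, 32)]
230 [(-11, -19, 30), (-11, -14, 30), (4, -6, -10), (7, -3, -16), (7, 0, -16), (6, 2, -15), (4, 6, -9), (-11, 12, 30), (-12, 17, 31)]
235 [(-15, -19, 30), (-16, -14, 31), (5, -6, -19), (6, -3, -23), (6, 0, -23), (6, 2, -22), (4, 5, -17), (-15, 12, 29), (-15, 17, 29)]
240 [(-19, -19, 30), (-20, -14, 33), (4, -6, -25), (9, -2, -36), (6, 0, -29), (6, 2, -28), (8, 5, -35), (-19, 13, 30), (-18, 17, 29)]
245 [(-23, -19, 30), (9, -9, -42), (9, -5, -42), (79, 1, -202), (7, 0, -39), (7, 2, -39), (9, 5, -42), (8, 9, -40), (-23, 18, 29)]
250 [(9, -12, -48), (8, -9, -47), (9, -5, -48), (9, -2, -48), (7, 0, -44), (8, 2, -46), (8, 5, -47), (9, 9, -49), (9, 12, -49)]
255 [(8, -12, -53), (9, -9, -54), (79, 1, -202), (9, -2, -54), (7, 0, -50), (7, 2, -51), (9, 5, -54), (9, 8, -54), (9, 12, -54)]
260 [(9, -12, -59), (9, -8, -60), (9, -5, -60), (8, -2, -58), (7, 0, -56), (7, 2, -55), (9, 4, -59), (9, 8, -59), (9, 11, -59)]
265 [(9, -11, -64), (9, -8, -64), (9, -5, -64), (9, -2, -64
[... 942 characters left out ...]
4.8  4.9] 83.0
scene -52 16 [-5.8  2.2] 82.0
scene -46 12 [-8.2  1. ] 78.0
scene -40 3 [-6.5 -5.2] 73.0
scene -34 11 [-3.4  0.2] 55.0
scene -28 9 [-1.8  0.9] 56.0
scene -22 10 [-4.3  0.5] 43.0
scene -16 12 [-4.4  0.9] 40.0
scene -10 8 [-2.6  1.6] 46.0
scene -4 10 [-4.   0.4] 45.0
scene 2 8 [-3.9  1.5] 43.0
scene 8 4 [-2.6  2.2] 39.0
scene 14 0  
side -70 0  
side -64 0  
side -58 0  
side -52 7 [10.2  2.4] 110.0
side -46 1 [9.5 0.6] 109.0
side -40 1 [9.9 7. ] 136.0
side -34 1 [ 7.8 -1. ] 116.0
side -28 1 [ 7.8 -0.5] 124.0
side -22 2 [ 8.  -0.5] 128.0
side -16 2 [ 7.4 -1.9] 108.0
side -10 3 [ 5.  -4.1] 94.0
side -4 8 [ 2. -7.] 66.0
side 2 5 [ 4.6 -3.2] 80.0
side 8 2 [ 0.4 -5.2] 60.0
side 14 0
```

```bash
python3 -m jog '[[0,0,0,0,0,0,0.55],[0,0,0,0,0,0,0.55],[0,0,0,0,0,0,0.55],[0,0,0,0,0,0,0.55],[0,0,0.02,0,0,0,0.55],[0,0,0.04,0,0,0,0.55],[0,0,0.04,0,0,0,0.55]]'; python3 -m jog '[[0,0,0,0,0,0,1],[0,0,0,0,0,0,1],[0,0,0,0,0,0,1],[0,0,0,0,0,0,1],[0,0,0,0,0,0,1],[0,0,0,0,0,0,1]]'
```

```text
time: 6.98
tool_pos: [506.8, -60.7, -12.6]
tool_rot: [3.141, -0.006, 2.82]
force: [-0.9, -0.3, 0.7]
grip_width: 0.432
finger_force: 0.0
time: 7.48
tool_pos: [510.1, -61.8, -8.9]
tool_rot: [-3.142, 0.002, 2.82]
force: [-0.1, -0.6, 3.6]
grip_width: 0.169
finger_force: 30.0
```

```bash
python3 -m jog '[[-0.0006,0.0093,0,0,0,0.12,1],[-0.0023,0.0184,0,0,0,0.24,1],[-0.0051,0.0272,0,0,0,0.365,1],[-0.009,0.0356,0,0,0,0.485,1],[-0.0139,0.0435,0,0,0,0.61,1],[-0.0197,0.0508,0,0,0,0.73,1],[-0.0263,0.0573,0,0,0,0.855,1],[-0.0337,0.0629,0,0,0,0.975,1],[-0.0417,0.0676,0,0,0,1.1,1],[-0.0417,0.0676,0,0,0,1.1,1]]'
python3 - <<'E'
from jig import *
p=pin(1.85); goto(p[0],p[1],-9,pinyaw(1.85)); p=pin(1.55); goto(p[0],p[1],-9,pinyaw(1.55))
E
```

```text
time: 8.32
tool_pos: [572.5, -11.2, -8.9]
tool_rot: [3.139, 0.002, 1.715]
force: [0.1, -2.9, 8.1]
grip_width: 0.165
finger_force: 30.0
row [-0.0098, 0.0375, 0.0002] [0.003, 0.0009, 0.5374] rows>= 5
row [-0.0012, 0.0165, 0.0001] [0.0028, 0.0013, 0.2374] rows>= 2
```

```bash
python3 -m jog '[[0,0.008,0,0,0,0.12,1],[-0.0012,0.0165,0,0,0,0.237,1],[-0.003,0.023,0,0,0,0.35,1],[-0.006,0.030,0,0,0,0.45,1],[-0.0098,0.0375,0,0,0,0.537,1],[-0.0098,0.0375,0,0,0,0.537,1],[-0.0098,0.0375,0,0,0,0.537,0.6],[-0.0098,0.0375,0,0,0,0.537,0.6],[-0.0098,0.0375,0,0,0,0.537,0.6],[-0.0098,0.0375,-0.06,0,0,0.537,0.5]]'
python3 -m jog '[[0,0,-0.1,0,0,0,0],[0,0,-0.1,0,0,0,0],[0,0,-0.1,0,0,0,0]]'
python3 - <<'E'
from jig import *
M,I,D=cap('scene'); r=env.trace('scene','gate_pin')[0]; c=cloud(M,D,r['pixels']); print(r['p'],r['point'],c[c[:,2]>50].mean(0),proj(M,pin(1.85)+[0,0,60]),pin(1.85))
# blank: short axis at 17.03 deg
goto(618.2,307.8-20,150,np.pi/2+np.radians(17.03))
E
```

```text
time: 9.15
tool_pos: [601.5, -13.1, 23.9]
tool_rot: [-3.125, 0.003, 1.185]
force: [-0.2, 0.1, -0.3]
grip_width: 0.404
finger_force: 0.0
time: 9.4
tool_pos: [611.0, -14.7, 137.6]
tool_rot: [3.134, -0.002, 1.186]
force: [0.9, -0.3, 0.3]
grip_width: 0.616
finger_force: 0.0
0.73 [308.6, 229.2] [613.14377773 -15.38120312  57.87637664] [[316.15069093 225.08934602]] [611.10384025 -15.44278193   0.        ]
row [0.283, -0.1072, -0.014] [0.008, 0.0009, -0.6829] rows>= 8
```

```bash
python3 -m jog '[[0.283,-0.107,0,0,0,-0.68,0],[0.283,-0.107,0,0,0,-0.68,0],[0.283,-0.107,0,0,0,-0.68,0],[0.283,-0.107,0,0,0,-0.68,0],[0.283,-0.107,0,0,0,-0.68,0],[0.283,-0.107,0,0,0,-0.68,0],[0.283,-0.107,0,0,0,-0.68,0],[0.283,-0.107,0,0,0,-0.68,0],[0.283,-0.107,0,0,0,-0.68,0],[0.283,-0.107,0,0,0,-0.68,0]]'
python3 - <<'E'
from h import *
m,im,d=cap('wrist'); 
for x in env.trace('wrist','blank')[:1]:
    r=rect(m,d,x['pixels'],12); print(x['p'],x['point'],r); c=cloud(m,d,x['pixels']); print(np.median(c,0))
    (cx,cy),(w,h),a=r
    yaw=np.radians(a)+(np.pi/2 if w<h else 0); print(yaw)
    if yaw<.5: yaw+=np.pi
    goto(cx,cy,20,yaw); goto(cx,cy,-33,yaw)
    v,u=np.mgrid[0:400,0:640]
E
```

```text
time: 10.33
tool_pos: [615.4, 287.6, 129.7]
tool_rot: [-3.138, 0.001, 1.865]
force: [-0.0, 0.4, 0.3]
grip_width: 1.001
finger_force: 0.0
0.62 [326.6, 159.1] ((618.1957397460938, 307.1437683105469), (61.383399963378906, 121.07254791259766), 16.952478408813477)
[617.08070174 312.03147282  12.11754206]
1.866672891401941
row [0.0199, 0.0081, 0.1107] [-0.0023, 0.0007, -0.0046] rows>= 3
row [0.0199, 0.0082, 0.1637] [-0.0023, 0.0007, -0.0046] rows>= 4
```

```bash
python3 -m jog '[[0.02,0.008,0.03,0,0,0,0],[0.04,0.008,0.07,0,0,0,0],[0.04,0.008,0.11,0,0,0,0],[0.04,0.008,0.14,0,0,0,0],[0.04,0.008,0.155,0,0,0,0],[0.04,0.008,0.160,0,0,0,0],[0.04,0.008,0.160,0,0,0,0],[0.04,0.008,0.160,0,0,0,0]]'
python3 - <<'E'
from h import *
goto(612.4,326.5,-33,1.867)
E
```

```text
time: 11.1
tool_pos: [614.3, 327.2, -27.0]
tool_rot: [3.14, 0.0, 1.861]
force: [-0.4, -0.4, 0.6]
grip_width: 0.997
finger_force: 0.0
row [-0.0001, -0.002, 0.006] [0.0015, 0.0001, -0.0058] rows>= 1
```

```bash
python3 -m jog '[[0,-0.001,0.002,0,0,-0.005,0],[0,-0.001,0.004,0,0,-0.005,0],[0,-0.001,0.006,0,0,-0.005,0],[0,-0.001,0.006,0,0,-0.005,0]]'; python3 -m jog '[[0,0,0.001,0,0,0,0],[0,0,0.002,0,0,0,0],[0,0,0.002,0,0,0,0]]'
```

```text
time: 11.43
tool_pos: [612.3, 328.1, -33.6]
tool_rot: [3.141, -0.0, 1.868]
force: [0.1, -0.5, -0.1]
grip_width: 1.002
finger_force: 0.0
time: 11.68
tool_pos: [612.3, 328.2, -35.2]
tool_rot: [3.141, 0.0, 1.868]
force: [-1.7, -0.5, 5.5]
grip_width: 0.999
finger_force: 2.2
```

```bash
python3 -m jog '[[0,0,-0.0025,0,0,0,0],[0,0,-0.0025,0,0,0,1],[0,0,-0.0025,0,0,0,1],[0,0,-0.0025,0,0,0,1],[0,0,-0.0025,0,0,0,1],[0,0,-0.0025,0,0,0,1],[0,0,-0.0025,0,0,0,1],[0,0,-0.0025,0,0,0,1]]'; python3 -m jog '[[0,0,-0.01,0,0,0,1],[0,0,-0.03,0,0,0,1],[0,0,-0.03,0,0,0,1]]'
python3 - <<'E'
from jig import *
print(G); p=J(G,[0,185,0]); print(p); goto(p[0],p[1],0,np.pi/2+G[2])
m,im,d=cap('wrist','w5.png'); t=env.state()['tool_pos']
for x in env.trace('wrist','blank')[:1]:
    c=cloud(m,d,x['pixels']); R=Rotation.from_euler('xyz',env.state()['tool_rot']); q=R.inv().apply(c-t); print(x['p'],q.mean(0),np.percentile(q,2,axis=0),np.percentile(q,98,axis=0))
    A=np.c_[q[:,0],np.ones(len(q))]; print('z slope vs x',np.linalg.lstsq(A,q[:,2],rcond=None)[0])
E
```

```text
time: 12.35
tool_pos: [611.9, 328.0, -33.8]
tool_rot: [-3.141, -0.0, 1.868]
force: [-0.2, 0.4, -1.3]
grip_width: 0.639
finger_force: 30.0
time: 12.6
tool_pos: [614.4, 328.9, 0.2]
tool_rot: [3.136, -0.0, 1.868]
force: [1.2, 0.4, -1.1]
grip_width: 0.643
finger_force: 30.0
[ 5.0795e+02 -1.5270e+02 -1.1350e-01]
[528.90244652  31.10967054   0.        ]
row [-0.2598, -0.1689, -0.0008] [0.0055, -0.0014, 0.4105] rows>= 8
0.6 [ -7.9292644    0.79769572 -46.99496949] [-77.62394955 -27.60541922 -48.41457675] [ 38.07760292  29.17316395 -43.80680677]
z slope vs x [ 1.04960211e-03 -4.69866469e+01]
```

View pics/w5.png

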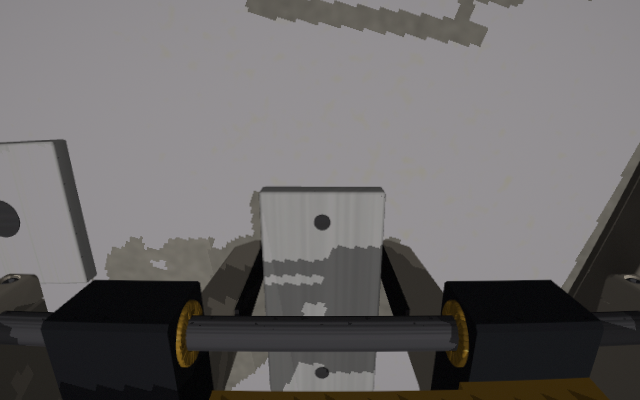

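```bash
python3 -m jog '[[-0.1,-0.06,0,0,0,0.12,1],[-0.26,-0.169,0,0,0,0.41,1],[-0.26,-0.169,0,0,0,0.41,1],[-0.26,-0.169,0,0,0,0.41,1],[-0.26,-0.169,0,0,0,0.41,1],[-0.26,-0.169,0,0,0,0.41,1],[-0.26,-0.169,0,0,0,0.41,1],[-0.26,-0.169,0,0,0,0.41,1],[-0.26,-0.169,0,0,0,0.41,1],[-0.26,-0.169,0,0,0,0.41,1]]'
python3 - <<'E'
from jig import *
p=J(G,[-.4,171,0]); goto(p[0],p[1],-33.3,np.pi/2+G[2])
E
```

```text
time: 13.53
tool_pos: [526.0, 29.0, -4.1]
tool_rot: [-3.141, -0.0, 1.455]
force: [0.4, 0.5, -2.2]
grip_width: 0.637
finger_force: 30.0
row [-0.0116, 0.0023, 0.0292] [-0.0008, -0.0003, -0.0025] rows>= 1
```

```bash
python3 -m jog '[[-0.011,0.0023,0.01,0,0,-0.002,1],[-0.011,0.0023,0.02,0,0,-0.002,1],[-0.011,0.0023,0.027,0,0,-0.002,1],[-0.011,0.0023,0.029,0,0,-0.002,1],[-0.011,0.0023,0.029,0,0,-0.002,1]]'
python3 - <<'E'
from jig import *
p=J(G,[-.4,171,0]); goto(p[0],p[1],-33.3,np.pi/2+G[2]);p=J(G,[-.4,128,0]); goto(p[0],p[1],-33.3,np.pi/2+G[2]); print(env.state()['force'])
E
```

```text
time: 13.95
tool_pos: [526.9, 19.6, -33.7]
tool_rot: [-3.14, -0.0, 1.461]
force: [-0.0, 0.1, -1.1]
grip_width: 0.639
finger_force: 30.0
row [-0.0024, 0.0003, -0.0004] [-0.002, -0.0001, 0.0037] rows>= 1
row [-0.0454, 0.0001, -0.0004] [-0.002, -0.0001, 0.0037] rows>= 2
[-0.01317657  0.07990974 -1.11411724]
```

```bash
python3 -m jog '[[-0.012,0,-0.0005,0,0,0.003,1],[-0.024,0,-0.0005,0,0,0.003,1],[-0.035,0,-0.0005,0,0,0.003,1],[-0.045,0,-0.0005,0,0,0.003,1],[-0.045,0,-0.0005,0,0,0.003,1]]'
python3 - <<'E'
from jig import *
p=J(G,[-.4,81,0]); goto(p[0],p[1],-33.3,np.pi/2+G[2]); print(env.state()['force'])
E
```

```text
time: 14.37
tool_pos: [522.7, -28.4, -32.1]
tool_rot: [3.141, 0.001, 1.455]
force: [-0.5, 0.5, -1.7]
grip_width: 0.642
finger_force: 30.0
row [-0.0441, -0.0008, 0.0012] [0.0004, 0.0006, -0.0027] rows>= 2
[-0.49943377  0.48915585 -1.6939932 ]
```

```bash
python3 -m jog '[[-0.008,-0.0004,0,0,0,-0.002,1],[-0.016,-0.0006,0,0,0,-0.002,1],[-0.024,-0.0006,0,0,0,-0.002,1],[-0.024,-0.0006,0,0,0,-0.002,1]]'
python3 -m jog '[[-0.008,0,0.0005,0,0,0,1],[-0.014,0,0.0005,0,0,0,1],[-0.019,0,0.0005,0,0,0,1],[-0.019,0,0.0005,0,0,0,1]]'
python3 - <<'E'
from jig import *
p=J(G,[-.4,81,0]); goto(p[0],p[1],-33.3,np.pi/2+G[2]); print(env.state()['force'])
E
```

```text
time: 14.7
tool_pos: [519.4, -51.3, -32.0]
tool_rot: [3.141, 0.001, 1.458]
force: [0.7, -0.0, -2.4]
grip_width: 0.64
finger_force: 30.0
time: 15.03
tool_pos: [517.2, -69.6, -32.6]
tool_rot: [3.141, 0.0, 1.458]
force: [0.5, -0.0, -1.2]
grip_width: 0.641
finger_force: 30.0
row [-0.0026, -0.0002, 0.0007] [0.0002, 0.0003, 0.0009] rows>= 1
[ 0.46318759 -0.00532425 -1.15330774]
```

```bash
python3 -m jog '[[0,0,0.001,0,0,0,1],[0,0,0.001,0,0,0,0.28],[0,0,0.001,0,0,0,0.28],[0,0,0.001,0,0,0,0.28],[0,0,-0.02,0,0,0,0.28],[0,0,-0.05,0,0,0,0.5],[0.04,0,-0.05,0,0,0,1],[0.062,0,-0.05,0,0,0,1],[0.062,0,-0.05,0,0,0,1],[0.062,0,-0.05,0,0,0,1]]'
python3 - <<'E'
from jig import *
m,im,d=cap('wrist'); x=env.trace('wrist','blank')[:1]; x=x[0]
c=cloud(m,d,x['pixels'])-[G[0],G[1],0]; cs,s=np.cos(G[2]),np.sin(G[2]); L=np.c_[cs*c[:,0]+s*c[:,1],-s*c[:,0]+cs*c[:,1],c[:,2]]
print(x['p'],np.percentile(L,1,axis=0),np.percentile(L,99,axis=0),np.median(L,0))
p=J(G,[0,145,0]); goto(p[0],p[1],-31,np.pi/2+G[2])
E
```

```text
time: 15.87
tool_pos: [524.1, -6.0, 17.6]
tool_rot: [3.141, 0.0, 1.462]
force: [0.2, -0.4, -0.3]
grip_width: 0.412
finger_force: 0.0
0.94 [-26.6428398   15.687995     2.79991429] [ 27.64624928 122.99757366  13.32681722] [ 0.45803412 92.84566646 11.93212234]
row [-0.0013, 0.0005, 0.0483] [-0.0001, 0.0004, 0.0022] rows>= 2
```

```bash
python3 -m jog '[[-0.001,0,0.01,0,0,0,1],[-0.001,0,0.02,0,0,0,1],[-0.001,0,0.03,0,0,0,1],[-0.001,0,0.048,0,0,0.002,1],[-0.001,0,0.048,0,0,0.002,1],[-0.012,0,0.048,0,0,0.002,1],[-0.02,0,0.048,0,0,0.002,1],[-0.028,0,0.048,0,0,0.002,1],[-0.036,0,0.048,0,0,0.002,1],[-0.044,0,0.048,0,0,0.002,1]]'
python3 - <<'E'
from jig import *
p=J(G,[0,76,0]); goto(p[0],p[1],-31,np.pi/2+G[2]); print(env.state()['force'])
E
```

```text
time: 16.8
tool_pos: [519.4, -51.9, -30.1]
tool_rot: [3.141, 0.0, 1.456]
force: [0.5, 1.2, 0.5]
grip_width: 0.005
finger_force: 0.6
row [-0.0254, 0.0, 0.0009] [0.001, 0.0001, -0.0011] rows>= 1
[0.52198561 1.17230732 0.51771107]
```

```bash
python3 -m jog '[[-0.006,0,0,0,0,0,1],[-0.012,0,0,0,0,0,1],[-0.017,0,0,0,0,0,1],[-0.020,0,0,0,0,0,1],[-0.022,0,0,0,0,0,1],[-0.024,0,0,0,0,0,1],[-0.024,0,0,0,0,0,1]]'
python3 -m jog '[[-0.001,0,0,0,0,0,1],[-0.002,0,0,0,0,0,1],[-0.002,0,0,0,0,0,1]]'
python3 - <<'E'
from jig import *
p=J(G,[0,76,0]); goto(p[0],p[1],-31,np.pi/2+G[2]); print(env.state()['force'])
E
```

```text
time: 17.38
tool_pos: [516.5, -74.9, -30.6]
tool_rot: [3.141, 0.0, 1.457]
force: [-0.7, -0.8, -0.6]
grip_width: 0.001
finger_force: 0.0
time: 17.63
tool_pos: [516.2, -76.5, -30.7]
tool_rot: [-3.141, 0.0, 1.457]
force: [0.4, 1.1, 1.3]
grip_width: 0.002
finger_force: 0.5
row [-0.0006, 0.0005, 0.0003] [-0.0002, 0.0, -0.0002] rows>= 1
[0.42816456 1.09833384 1.29328875]
```

```bash
python3 -m jog '[[-0.001,0,0,0,0,0,1],[-0.002,0,0,0,0,0,1],[-0.002,0,0,0,0,0,1]]'
python3 -m jog '[[-0.001,0,0,0,0,0,1],[-0.001,0,0,0,0,0,1]]'
python3 -m jog '[[-0.001,0,0,0,0,0,1],[-0.001,0,0,0,0,0,1]]'
```

```text
time: 17.88
tool_pos: [515.9, -78.0, -30.7]
tool_rot: [-3.141, -0.001, 1.457]
force: [-0.2, 4.9, 1.9]
grip_width: 0.009
finger_force: 2.1
time: 18.05
tool_pos: [515.8, -78.0, -30.7]
tool_rot: [-3.141, -0.002, 1.456]
force: [1.7, 8.9, 1.6]
grip_width: 0.004
finger_force: 4.2
time: 18.22
tool_pos: [515.8, -78.1, -30.7]
tool_rot: [-3.141, -0.004, 1.456]
force: [1.8, 12.7, 2.0]
grip_width: 0.007
finger_force: 6.2
```

```bash
python3 -m jog '[[0.006,0,0,0,0,0,1],[0.012,0,-0.02,0,0,0,1],[0.02,0,-0.06,0,0,0,1],[0.03,0,-0.09,0,0,0,0.55],[0.03,0,-0.09,0,0,0,0.55],[0.03,0,-0.09,0,0,0,0.55]]'
python3 - <<'E'
from jig import *
m,im,d=cap('wrist'); x=env.trace('wrist','blank')[0]
def loc(c): c=c-[G[0],G[1],0]; cs,s=np.cos(G[2]),np.sin(G[2]); return np.c_[cs*c[:,0]+s*c[:,1],-s*c[:,0]+cs*c[:,1],c[:,2]]
L=loc(cloud(m,d,x['pixels']))
print(x['p'],np.percentile(L,1,axis=0),np.percentile(L,99,axis=0),np.median(L,0))
x=env.trace('wrist','gate_pin')
for y in x[:1]:
    L=cloud(m,d,y['pixels']); k=L[:,2]>56; print('pin',y['p'],L[k].mean(0) if k.any() else None)
p=pin(1.85); print(p); goto(p[0],p[1],60,pinyaw(1.85))
E
```

```text
time: 18.72
tool_pos: [520.8, -51.3, 61.3]
tool_rot: [3.137, 0.002, 1.458]
force: [-0.4, 0.1, -0.1]
grip_width: 0.167
finger_force: 0.0
0.73 [-19.4877571  -51.43000651   3.77580226] [ 20.86158865  98.5788576  132.61735508] [ 1.27961107 25.22227983 11.97158722]
pin 0.87 [609.26219659 -14.70368044  59.70159116]
[611.10384025 -15.44278193   0.        ]
row [0.0457, 0.0884, -0.002] [-0.0022, 0.0004, 0.2786] rows>= 3
```

```bash
python3 -m jog '[[0.0457,0.0874,0,0,0,0.278,0.55],[0.0457,0.0874,0,0,0,0.278,0.55],[0.0457,0.0874,0,0,0,0.278,0.55],[0.0457,0.0874,0,0,0,0.278,0.55],[0.0457,0.0874,0.03,0,0,0.278,0.55],[0.0457,0.0874,0.069,0,0,0.278,0.55],[0.0457,0.0874,0.069,0,0,0.278,0.55],[0.0457,0.0874,0.069,0,0,0.278,1],[0.0457,0.0874,0.069,0,0,0.278,1],[0.0457,0.0874,0.069,0,0,0.278,1]]'
python3 -m jog '[[0,0,0,0,0,0,1],[0,0,0,0,0,0,1],[0,0,0,0,0,0,1]]'
python3 - <<'E'
from jig import *
s=env.state(); R=Rotation.from_euler('xyz',s['tool_rot']); p0=s['tool_pos'].copy()
q=p0-J(G,[66,75,0]); print(np.hypot(*q[:2])); f0=np.arctan2(-q[0]*np.sin(G[2])+q[1]*np.cos(G[2]),-(q[0]*np.cos(G[2])+q[1]*np.sin(G[2]))); print('phi',f0)
p0[2]=0
for phi in np.linspace(f0,-0.03,17)[1:]:
    d=R.inv().apply(pin(phi)-p0)/1000; print(round(phi,3),np.round(d,4).tolist(),round(phi-f0,3))
E
```

```text
time: 19.7
tool_pos: [612.4, -15.9, -7.6]
tool_rot: [3.139, -0.0, 1.179]
force: [-0.4, -0.5, -0.2]
grip_width: 0.283
finger_force: 0.0
time: 19.95
tool_pos: [612.4, -15.6, -7.6]
tool_rot: [3.139, -0.0, 1.179]
force: [-1.0, -0.3, 6.8]
grip_width: 0.166
finger_force: 30.0
76.38099583183487
phi 1.8661636171139866
1.748 [-0.0008, -0.009, -0.0] -0.119
1.629 [-0.0022, -0.0179, -0.0001] -0.237
1.511 [-0.0047, -0.0265, -0.0001] -0.356
1.392 [-0.0082, -0.0348, -0.0001] -0.474
1.274 [-0.0126, -0.0427, -0.0001] -0.593
1.155 [-0.018, -0.0499, -0.0002] -0.711
1.037 [-0.0241, -0.0565, -0.0002] -0.83
0.918 [-0.031, -0.0623, -0.0002] -0.948
0.8 [-0.0385, -0.0672, -0.0002] -1.067
0.681 [-0.0466, -0.0712, -0.0002] -1.185
0.563 [-0.0551, -0.0742, -0.0003] -1.304
0.444 [-0.0638, -0.0763, -0.0003] -1.422
0.326 [-0.0728, -0.0772, -0.0003] -1.541
0.207 [-0.0818, -0.0771, -0.0003] -1.659
0.089 [-0.0907, -0.0759, -0.0003] -1.778
-0.03 [-0.0994, -0.0737, -0.0003] -1.896
```

```bash
python3 -m jog '[[-0.0008,-0.009,0,0,0,-0.119,1],[-0.0022,-0.0179,0,0,0,-0.237,1],[-0.0047,-0.0265,0,0,0,-0.356,1],[-0.0082,-0.0348,0,0,0,-0.474,1],[-0.0126,-0.0427,0,0,0,-0.593,1],[-0.018,-0.0499,0,0,0,-0.711,1],[-0.0241,-0.0565,0,0,0,-0.83,1],[-0.031,-0.0623,0,0,0,-0.948,1],[-0.0385,-0.0672,0,0,0,-1.067,1],[-0.0385,-0.0672,0,0,0,-1.067,1]]'
python3 - <<'E'
from jig import *
s=env.state(); R=Rotation.from_euler('xyz',s['tool_rot']); p0=s['tool_pos'].copy(); print(s['force'])
q=p0-J(G,[66,75,0]); print(np.hypot(*q[:2])); f0=np.arctan2(-q[0]*np.sin(G[2])+q[1]*np.cos(G[2]),-(q[0]*np.cos(G[2])+q[1]*np.sin(G[2]))); print('phi',f0)
p0[2]=0
for phi in np.linspace(f0,-0.0,8)[1:]:
    d=R.inv().apply(pin(phi)-p0)/1000; print(round(phi,3),np.round(d,4).tolist(),round(phi-f0,3))
E
```

```text
time: 20.78
tool_pos: [534.3, -25.8, -7.7]
tool_rot: [3.141, 0.002, 2.252]
force: [-1.9, 2.2, 7.9]
grip_width: 0.169
finger_force: 30.0
[-1.92447126  2.19338477  7.90240711]
76.56390907440623
phi 0.7838527270995345
0.672 [-0.001, -0.0085, -0.0] -0.112
0.56 [-0.0023, -0.0169, -0.0] -0.224
0.448 [-0.0046, -0.0251, -0.0] -0.336
0.336 [-0.0078, -0.033, -0.0] -0.448
0.224 [-0.0118, -0.0405, -0.0] -0.56
0.112 [-0.0167, -0.0474, -0.0] -0.672
-0.0 [-0.0223, -0.0538, -0.0] -0.784
```

```bash
python3 -m jog '[[-0.001,-0.0085,0,0,0,-0.112,1],[-0.0023,-0.0169,0,0,0,-0.224,1],[-0.0046,-0.0251,0,0,0,-0.336,1],[-0.0078,-0.033,0,0,0,-0.448,1],[-0.0118,-0.0405,0,0,0,-0.56,1],[-0.0167,-0.0474,0,0,0,-0.672,1],[-0.0195,-0.0506,0,0,0,-0.73,1],[-0.0223,-0.0538,0,0,0,-0.784,1],[-0.0223,-0.0538,0,0,0,-0.784,1]]'
python3 - <<'E'
from jig import *
s=env.state(); q=s['tool_pos']-J(G,[66,75,0]); print(np.hypot(*q[:2])); f0=np.arctan2(-q[0]*np.sin(G[2])+q[1]*np.cos(G[2]),-(q[0]*np.cos(G[2])+q[1]*np.sin(G[2]))); print('phi',f0)
E
```

```text
time: 21.53
tool_pos: [505.1, -76.9, -7.8]
tool_rot: [-3.141, -0.001, 3.033]
force: [-8.5, 0.2, 17.0]
grip_width: 0.164
finger_force: 30.0
77.38132774261274
phi 0.00017683415766094805
```

```bash
python3 -m jog '[[0,-0.001,0,0,0,0,1],[0,-0.002,0,0,0,0,1],[0,-0.002,0,0,0,0,1]]'; python3 -m jog '[[0,0,0,0,0,0,0.75],[0,0,0,0,0,0,0.75],[0,0,0,0,0,0,0.75],[0,0,-0.04,0,0,0,0.75],[0,0,-0.08,0,0,0,0.75],[0,0,-0.12,0,0,0,0.75],[0,0,-0.16,0,0,0,0.5],[0,0,-0.2,0,0,0,0.5],[0,0,-0.2,0,0,0,0.5],[0,0,-0.2,0,0,0,0.5]]'
python3 - <<'E'
from jig import *
m,im,d=cap('wrist','w6.png')
v,u=np.mgrid[0:400,0:640]; P=at_d(m,np.c_[u.ravel(),v.ravel()],d.ravel()); p=pin(0)
b=(P[:,2]>55)&(P[:,2]<66)&(np.hypot(*(P[:,:2]-p[:2]).T)<25); c=P[b].mean(0); q=c-J(G,[66,75,0])
print(b.sum(),c,'gate',np.arctan2(-q[0]*np.sin(G[2])+q[1]*np.cos(G[2]),-(q[0]*np.cos(G[2])+q[1]*np.sin(G[2]))))
h=J(G,[0,-85,45]); b=(P[:,2]>140)&(P[:,2]<180)&(np.hypot(*(P[:,:2]-h[:2]).T)<60); c=P[b]; L=c-[G[0],G[1],0]; cs,s=np.cos(G[2]),np.sin(G[2]); L=np.c_[cs*L[:,0]+s*L[:,1],-s*L[:,0]+cs*L[:,1],L[:,2]]
k=L[:,2]>155;print('bar',k.sum(),np.percentile(L[k],2,axis=0),np.percentile(L[k],98,axis=0),np.median(L[k],0))
E
```

```text
time: 21.78
tool_pos: [505.0, -78.0, -7.8]
tool_rot: [-3.141, -0.001, 3.03]
force: [-7.7, 0.8, 16.5]
grip_width: 0.169
finger_force: 30.0
time: 22.62
tool_pos: [507.9, -78.8, 193.0]
tool_rot: [-3.14, 0.006, 3.03]
force: [-0.2, -0.3, -0.8]
grip_width: 0.475
finger_force: 0.0
198 [506.24778219 -77.55647781  59.71455012] gate -0.0069912531259523104
bar 2279 [-34.46822457 -97.07936715 156.89015546] [ 33.02066554 -83.89128306 168.32644276] [ -2.36068825 -87.86936116 165.73479922]
```

View pics/w6.png

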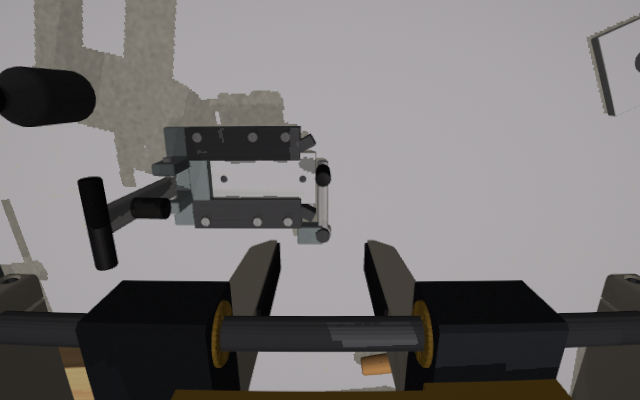

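Run:
```python
from jig import *
yaw=np.pi+G[2]
p=J(G,[23,-89.5,0]); goto(p[0],p[1],193,yaw); goto(p[0],p[1],111,yaw)
```

```text
row [-0.0326, -0.1633, -0.0021] [-0.0004, 0.0017, 0.0018] rows>= 4
row [-0.0325, -0.1633, 0.0799] [-0.0004, 0.0017, 0.0018] rows>= 5
```

```bash
python3 -m jog '[[-0.0326,-0.1633,-0.01,0,0,0,0.5],[-0.0326,-0.1633,-0.01,0,0,0,0.5],[-0.0326,-0.1633,-0.01,0,0,0,0.5],[-0.0326,-0.1633,-0.01,0,0,0,0.5],[-0.0326,-0.1633,-0.01,0,0,0,0.5],[-0.0326,-0.1633,-0.01,0,0,0,0.5]]'
python3 - <<'E'
from jig import *
m,im,d=cap('wrist')
t=env.state(); R=Rotation.from_euler('xyz',t['tool_rot'])
v,u=np.mgrid[0:400,0:640]; P=at_d(m,np.c_[u.ravel(),v.ravel()],d.ravel())
b=(d.ravel()>0)&(P[:,2]>158)&(P[:,2]<172)&(np.hypot(*(P[:,:2]-t['tool_pos'][:2]).T)<70)
L=P[b]-[G[0],G[1],0]; cs,s=np.cos(G[2]),np.sin(G[2]); L=np.c_[cs*L[:,0]+s*L[:,1],-s*L[:,0]+cs*L[:,1],L[:,2]]
print(b.sum(),np.percentile(L,2,axis=0),np.percentile(L,98,axis=0),np.median(L,0))
print(np.median(R.inv().apply(P[b]-t['tool_pos']),0))
p=J(G,[23,-89.5,0]); goto(p[0],p[1],111,np.pi+G[2])
E
```

```text
time: 23.17
tool_pos: [519.0, -245.7, 197.3]
tool_rot: [3.139, -0.004, 3.026]
force: [-0.6, 0.4, -0.2]
grip_width: 0.499
finger_force: 0.0
2192 [-33.32365462 -99.85398719 160.4233861 ] [ 33.40020461 -84.52195405 168.67371801] [ -1.83103198 -92.25011462 166.59638648]
[23.06802591 -2.90484212 31.1526055 ]
row [-0.002, -0.0003, 0.0867] [0.0029, -0.0042, -0.0004] rows>= 3
```

```bash
python3 -m jog '[[-0.002,-0.003,0.03,0,-0.004,0,0.5],[-0.002,-0.003,0.06,0,-0.004,0,0.5],[-0.002,-0.003,0.086,0,-0.004,0,0.5],[-0.002,-0.003,0.086,0,-0.004,0,0.5],[-0.002,-0.003,0.086,0,-0.004,0,1],[-0.002,-0.003,0.086,0,-0.004,0,1],[-0.002,-0.003,0.086,0,-0.004,0,1],[-0.002,-0.003,0.086,0,-0.004,0,1],[-0.002,-0.003,0.086,0,-0.004,0,1]]'
python3 -m jog '[[0,0,0,0,0,0,1],[0,0,0,0,0,0,1]]'
python3 - <<'E'
from jig import *
s=env.state(); q=s['tool_pos']-[G[0],G[1],0]; cs,sn=np.cos(G[2]),np.sin(G[2]); print('jig',cs*q[0]+sn*q[1],-sn*q[0]+cs*q[1])
y0=-sn*q[0]+cs*q[1]; th0=np.arccos((y0+85)/115); print(th0)
for th in np.linspace(th0,0,17)[1:]: print(round(th,2),round((115*np.cos(th)-115*np.cos(th0))/1000,4),round(-(115*np.sin(th)-115*np.sin(th0))/1000,4))
E
```

```text
time: 23.97
tool_pos: [522.7, -247.7, 115.9]
tool_rot: [-3.14, 0.006, 3.03]
force: [-0.2, 0.1, 0.8]
grip_width: 0.194
finger_force: 0.0
time: 24.13
tool_pos: [522.7, -247.7, 115.7]
tool_rot: [-3.141, 0.006, 3.03]
force: [-0.3, 1.1, 5.9]
grip_width: 0.161
finger_force: 30.0
jig 25.394228651609247 -92.72339884432851
1.6380069066179972
1.54 0.0118 -0.0002
1.43 0.0235 0.0008
1.33 0.035 0.003
1.23 0.0463 0.0064
1.13 0.0572 0.0109
1.02 0.0675 0.0165
0.92 0.0773 0.0232
0.82 0.0863 0.0307
0.72 0.0944 0.0392
0.61 0.1017 0.0485
0.51 0.108 0.0584
0.41 0.1132 0.069
0.31 0.1173 0.08
0.2 0.1203 0.0914
0.1 0.1221 0.103
0.0 0.1227 0.1147
```

```bash
python3 -m jog '[[0,0.0118,0,0,0,0,1],[0,0.0235,0.0008,0,0,0,1],[0,0.035,0.003,0,0,0,1],[0,0.0463,0.0064,0,0,0,1],[0,0.0572,0.0109,0,0,0,1],[0,0.0675,0.0165,0,0,0,1],[0,0.0773,0.0232,0,0,0,1],[0,0.0863,0.0307,0,0,0,1],[0,0.0863,0.0307,0,0,0,1]]'
python3 -m jog '[[0,0.008,0.0085,0,0,0,1],[0,0.0154,0.0178,0,0,0,1],[0,0.0217,0.0277,0,0,0,1],[0,0.0269,0.0383,0,0,0,1],[0,0.031,0.0493,0,0,0,1],[0,0.034,0.0607,0,0,0,1],[0,0.0358,0.0723,0,0,0,1],[0,0.0362,0.079,0,0,0,1],[0,0.0362,0.079,0,0,0,1]]'
python3 -c "
from jig import *
s=env.state(); q=s['tool_pos']-[G[0],G[1],0]; cs,sn=np.cos(G[2]),np.sin(G[2]); print('jig',cs*q[0]+sn*q[1],-sn*q[0]+cs*q[1])"
```

```text
time: 24.88
tool_pos: [533.4, -159.9, 82.6]
tool_rot: [3.141, 0.007, 3.031]
force: [7.4, -1.5, -5.5]
grip_width: 0.164
finger_force: 30.0
time: 25.63
tool_pos: [537.2, -126.8, 3.9]
tool_rot: [-3.139, 0.006, 3.03]
force: [4.9, -9.3, -4.6]
grip_width: 0.163
finger_force: 30.0
jig 26.101766289060873 29.034466070596835
```

```bash
python3 -m jog '[[0,0,0.002,0,0,0,1],[0,0,0.003,0,0,0,1],[0,0,0.003,0,0,0,1]]'; python3 -m jog '[[0,0,0.001,0,0,0,1],[0,0,0.002,0,0,0,1],[0,0,0.002,0,0,0,1]]'
```

```text
time: 25.88
tool_pos: [537.3, -126.8, 3.4]
tool_rot: [-3.139, 0.007, 3.03]
force: [-1.3, -6.2, 16.1]
grip_width: 0.166
finger_force: 30.0
time: 26.13
tool_pos: [537.5, -126.9, 3.1]
tool_rot: [-3.139, 0.008, 3.03]
force: [-6.0, -4.8, 30.1]
grip_width: 0.161
finger_force: 30.0
```

```bash
python3 -m jog '[[0,0,-0.003,0,0,0,0.6],[0,0,-0.003,0,0,0,0.6],[0,0,-0.003,0,0,0,0.6],[0,0,-0.003,0,0,0,0.6],[0,0,-0.03,0,0,0,0.6],[0,0,-0.07,0,0,0,0.6],[0,0,-0.11,0,0,0,0.6],[0,0,-0.15,0,0,0,0.6],[0,0,-0.2,0,0,0,0.6],[0,0,-0.2,0,0,0,0.6]]'; python3 -m jog '[[-0.08,0.06,0,0,0,0,0.6],[-0.08,0.06,0,0,0,0,0.6],[-0.08,0.06,0,0,0,0,0.6],[-0.08,0.06,0,0,0,0,0.6]]'
python3 - <<'E'
from jig import *
m,im,d=cap('wrist','w7.png')
v,u=np.mgrid[0:400,0:640]; P=at_d(m,np.c_[u.ravel(),v.ravel()],d.ravel()); L=P-[G[0],G[1],0]; cs,s=np.cos(G[2]),np.sin(G[2]); L=np.c_[cs*L[:,0]+s*L[:,1],-s*L[:,0]+cs*L[:,1],L[:,2]]
b=(abs(L[:,0])<32)&(abs(L[:,1]-30)<7)&(L[:,2]>35)&(L[:,2]<80); print('bar top z',np.percentile(L[b,2],95),b.sum())
b=(abs(L[:,0])<4)&(L[:,2]>40)&(L[:,2]<90)&(L[:,1]>-60)&(L[:,1]<15); print('arm slope',np.polyfit(L[b,1],L[b,2],1))
b=(np.hypot(L[:,0]+10,L[:,1]-75)<20)&(L[:,2]>55)&(L[:,2]<66); print('pin jig',L[b].mean(0))
E
```

```text
time: 26.97
tool_pos: [538.1, -126.2, 206.1]
tool_rot: [-3.139, 0.013, 3.03]
force: [0.9, -0.8, -0.2]
grip_width: 0.399
finger_force: 0.0
time: 27.3
tool_pos: [623.3, -72.0, 197.6]
tool_rot: [3.14, 0.002, 3.033]
force: [-1.1, -0.8, -0.1]
grip_width: 0.402
finger_force: 0.0
bar top z 53.71029010569231 1047
arm slope [-2.81320521e-05  5.10230194e+01]
pin jig [-9.48459174 74.98861466 59.85263041]
```

View pics/w7.png

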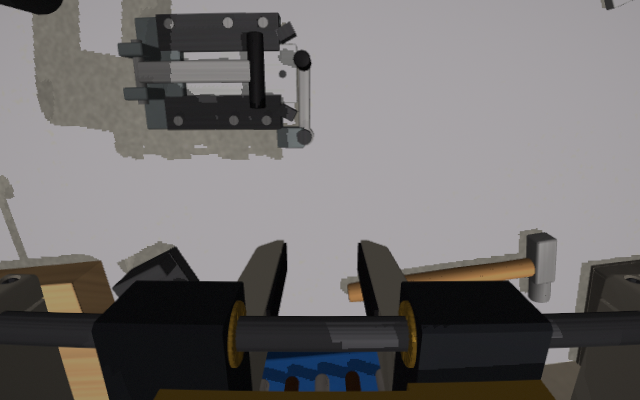

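The picture shows the clamp bar down at (257,70), the gate shut with its pin at (303,60), and the blank home under the strap.

```bash
python3 -c "
from plant import env
print(env.finish_job())"
```

```text
the job is handed in; nothing more can be done
None
```

I handed the job in at about 27 s of the 72 s allowed: the blank was pushed in against the end stop, the gate measured shut (within 0.01 rad), the clamp arm measured level on the blank, and I did not touch the bystanders; `finish_job` returned no verdict.

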